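Release a latched drying box and hold its stuck lid ajar

TASK

The drying box on the bench is latched and its lid has stuck to the seal. Take the mallet by its handle, knock the red latch pin all the way down with the mallet's head, stand the mallet back on its head on the bench and let go; then pull the lid free by its bar handle without letting it fly wide open, and finish still holding it slightly ajar, its front edge about 3.5 cm up. Leave the bottle, the tube rack and the jar where they stand.

Things in the scene. Friction and masses are not known exactly. Their poses are not given: they have to be found in the camera images.
- drybox: White drying box fixed to the bench, 180 (x) x 220 (y) x 100 mm high, blue-framed clear lid (top 110 mm above the bench). Origin: centre of its underside; -x is its front with the lid's handle, +x the hinge; its +y side has the grey latch tower (44 x 44 mm, 125 mm high, centred at x -45, y +150 mm). Its yaw varies up to 20 degrees.
- pin_top (a point): Centre of the top of the red latch pin (red cap 22 mm wide, 10 mm thick, on a 14 mm steel shank) that stands up from the latch tower. As built 155 mm above the bench, 30 mm above the tower's top; moves straight down with the pin.
- pin (a joint): How far the latch pin is down, in m: 0 up (latched), 0.016 fully down on its stop. Sprung and stiff: about 6 N to start, 8 N at the bottom (more if driven fast); stays down where it is left. The brass catch over the steel tab at the lid's +y side draws back with it and frees the lid from about 0.009; until then the lid is locked.
- mallet_grip (a point): Grip point on the handle of a mallet standing on its striking face, 34 mm up (centre of the handle). Head: white upright cylinder, 46 mm wide, 64 mm high, its axis 50 mm along this point's +x; its flat underside strikes. Handle: level wooden bar along the point's x, 20 mm wide, 24 mm high, from the head to 85 mm to -x of this point. Mass about 0.32 kg, mostly head. z is up while it stands.
- lid_handle (a point): Centre of the lid's handle: a round black bar, 16 mm diameter, 90 mm long along the box's y axis, on two posts (70 mm clear between them), its centre 35 mm above the lid's top (145 mm above the bench with the lid shut). Moves with the lid.
- lid_hinge (a point): Middle of the lid's hinge line (fixed), on the far upper rim of the box, 100 mm above the bench; the hinge axis is the box's y. The shut handle lies 155 mm to the box's -x and 45 mm above it, so as the lid opens the handle goes on an arc, up and slightly towards the hinge. The front edge is 180 mm from the hinge.
- lid (a joint): Opening angle of the lid in rad: 0 shut, growing as the front edge rises (0.1 lifts it 18 mm). The seal sticks: the handle needs about 14 N to break free, fading to the lid's weight (about 2 N at the handle) once past about 0.06. Let go, it falls shut.
- bottle_mid (a point): Half-way up a white bottle with a blue cap, 60 mm diameter, 130 mm high. To be left alone.
- rack_mid (a point): Centre of a blue tube rack with capped tubes, 75 x 120 mm, 67 mm high. To be left alone.
- jar_mid (a point): Half-way up an amber jar with a black cap, 56 mm diameter, 75 mm high. To be left alone.
Not all that is in view belongs to the job. Leave any black or orange look-alike of the part that bears mallet_grip alone.

How it is judged:
On the way, in this order (a step that is already met when the one before it is completed fails the run):
1. the latch pin is driven down by the mallet (value of joint pin above 0.012 m and contact force between mallet and pin above 0.5 N).
2. the mallet stands on its head on the bench, let go (height (world z) of mallet_grip below 0.042 m and angle between mallet_grip's own z axis and vertical below 0.15 rad and contact force between mallet and the fingers below 0.1 N), for 0.2 s.
3. the lid is pulled free of the seal by the fingers (value of joint lid above 0.08 rad and contact force between lid and the fingers above 0.5 N), for 0.1 s.
At the end, for the whole second after the job is handed in: The lid is held still by the fingers between 0.10 and 0.30 rad open (front edge 18 to 53 mm up), not propped on the mallet; the pin is down more than 10 mm; the mallet stands released on its head on the bench within 0.15 rad of upright; the bottle, rack and jar are within 30 mm of where they were (value of joint lid between 0.1 and 0.3 rad and velocity of joint lid between -0.1 and 0.1 rad/s and contact force between lid and the fingers above 0.5 N and contact force between lid and mallet below 0.1 N and value of joint pin above 0.01 m and height (world z) of mallet_grip below 0.042 m and angle between mallet_grip's own z axis and vertical below 0.15 rad and linear speed of mallet below 0.03 m/s and distance of each of bottle_mid, rack_mid, jar_mid from where it was at the start of the episode below 0.03 m); the arm keeps its last pose, push and grip.
It fails at once if the lid flies wide open (beyond 0.45 rad) (value of joint lid above 0.45 rad).
It fails at once if the pin is pushed by the fingers instead of the mallet (contact force between pin and the fingers above 1 N).
It fails at once if a bystander is pushed away or knocked over (distance of any of bottle_mid, rack_mid, jar_mid from where it was at the start of the episode above 0.04 m).
It also fails if it takes over 58 s, if anything falls off the work surface, if the arm or the gripper's body presses on something with over 40 N, if the wrist force passes 120 N, or if a joint passes its speed limit or range.

ROBOT

A 6-joint arm with a two-finger parallel gripper is mounted at the origin on the work surface. World frame = base frame: x ahead of the robot, y to its left, z up, the work surface at z = 0. Lengths are in m, angles in rad, forces in N, time in s.
With the tool pointing down it reaches from about 0.35 to 0.725 m from the base axis. Payload 6 kg.
Tool frame: the origin (TCP) lies on the centre line of the jaws, within the pads' length; the fingertips stand manip.tcp_to_tips ahead of it and the grasp point (between the pads) lies 8 mm behind it (manip.tcp_to_tips is the distance from the TCP to the fingertips, in m); x points along the fingers, y is the direction in which the jaws open and shut, and the axes are right-handed (so a half turn about x gives the same grasp; the last joint's range is limited). The gripper opens to 85 mm and grips with 20 to 120 N. Pads are 22 mm wide; open, the fingers measure 114 mm over their backs; the gripper's body (76 mm by 85 mm) begins 54 mm behind the grasp point. The pads swing forward as they close: fully open they stand 13 mm farther back than shut.
Start: joints at [1.68, 0.04, 0.085, 0, -1.615, -0.334], TCP at [0.134, 0.585, 0.242] pointing down, gripper open.
Joint ranges: [-2.56, 2.56], [-1.29, 2.01], [-1.08, 1.49], [-3.29, 1.98], [-2.81, -0.18], [-2.99, 2.99]. Speed limits (rad/s): [2.57, 2.57, 3.01, 3.14, 3.14, 3.14].

INTERFACE

Orientations are given as a unit quaternion [x, y, z, w].
In Python, from plant import manip gives the robot as it stands.
- The arm moves only by the shell command python3 -m creep 'ROWS' [FORCE]. ROWS is JSON, a list of rows, each an object of numbers: "ax", "ay", "az": the turn, a rotation vector about the tool's x, y, z in rad; "x", "y", "z": the shift along the tool's x, y, z in m; "grip": the finger opening in m, from 0 to 0.0854. A call has 1 to 12 rows; each row is the pose to reach, as a shift and turn from the pose measured when the call began, along the tool's axes at that moment; what a row does not reach only later rows make up. A row lasts 1/8 s, in which the tool goes at most 62.5 mm and 10.7 degrees, less where a joint would pass 70% of its speed; a pose out of reach is approached as far as the arm can. A call with a gripper value outside its range is refused whole. The fingers move at their own pace and stop on an object; FORCE is the grip in N (left out, the last holds). Time passes only in rows, so rows that repeat a pose let the fingers close. It gives the time, the measured TCP pose, the force and the opening at its end, in the units of the state.
- manip.get_state(): the state, without advancing time (a new reading comes with each control period).
- manip.grab_frame(name): name is "scene" or "top" or "wrist"; returns (picture, depth): 480x640x3 uint8, blue, green, red; 480x640 float32, m along the optical axis (not along the pixel's ray), 0 where there is no reading.
- manip.calibration(name): a dict with "fx", "fy", "cx", "cy" (pixels), "distortion" ([k1, k2, p1, p2, k3] as OpenCV has them; the pictures are not rectified), "pose" (4x4, takes a point from camera to world coordinates). Camera axes: x right, y up, looking along -z (the intrinsics and any distortion apply to the point x, -y, -z); pixel columns grow to the right and rows downward; lengths in m; the calibration is good to about 2 mm. A picture is of the moment at which its call begins: read the wrist's pose just before it. calibration takes no time and is no camera call; for the wrist camera it gives the pose at the moment of the call.
- manip.sign_off(): hands the job in, once; it reports no verdict.
The state is a dict: "clock": time; "qpos": joint angles; "joint_vel": joint speeds; "effort": joint torques, N m; "tcp_pos": TCP position; "tcp_rot": TCP orientation; "ft_force": force on the tool from outside, world axes, zero at the start; "torque": the same for the moment, N m; "opening": finger opening in m.
Only numpy, scipy, OpenCV 4.12 (cv2) and the standard library are available. Lean on these libraries where they do the work, as an engineer would, in place of code of your own. Each camera call takes 0.05 s, during which the arm holds its last target. There are 200 camera calls.

## Working session

There is one attempt and no reset: what is moved stays moved. The work goes in short steps, Python scripts to look and compute and a shell command to move; the robot and the scene stay as the last step left them, time stands still between calls to the robot, and variables do not carry over. Pictures are saved under pics/ and viewed, about 8 in all and at most 12, crops included, and the job is handed in when it is done.

```bash
ls; mkdir -p pics
cat > h.py <<'E'
import numpy as np, cv2
from plant import manip
from scipy.spatial.transform import Rotation as R
def cal(n):
    c=manip.calibration(n); K=np.array([[c['fx'],0,c['cx']],[0,c['fy'],c['cy']],[0,0,1.]])
    return K,np.array(c['distortion']),np.array(c['pose'])
def rays(c,px):
    K,d,T=c; u=cv2.undistortPoints(np.array(px,float).reshape(-1,1,2),K,d).reshape(-1,2)
    return T[:3,3], np.c_[u[:,0],-u[:,1],-np.ones(len(u))]@T[:3,:3].T
def onplane(c,px,z):
    o,r=rays(c,px); return o+r*((z-o[2])/r[:,2])[:,None]
def cloud(c,D):
    v,u=np.mgrid[0:480,0:640]; px=np.c_[u.ravel(),v.ravel()]
    o,r=rays(c,px); P=o+r*D.ravel()[:,None]
    P[D.ravel()<=0]=np.nan
    return P.reshape(480,640,3)
E
python3 - <<'E'
from h import *
print(manip.tcp_to_tips); s=manip.get_state(); print(s)
for n in ('top','scene'):
    c=cal(n); im,D=manip.grab_frame(n); cv2.imwrite(f'pics/{n}0.png',im); np.savez(f'{n}0.npz',im=im,D=D,K=c[0],d=c[1],T=c[2]); print(n,c[2].round(3),c[0][0,0],c[1])
E
```

```text
pics
0.011
{'clock': 0.0, 'qpos': array([ 1.67969679e+00,  4.08229947e-02,  8.38058398e-02, -4.70872307e-04,
       -1.61552973e+00, -3.33696045e-01]), 'joint_vel': array([ 0.00027092,  0.00126336, -0.00108026, -0.00074206,  0.00022411,
        0.00156128]), 'effort': array([-4.33994537e-04, -3.68199062e+01,  3.47400784e+01,  6.93194255e+00,
       -5.46167255e-03, -1.85501854e-07]), 'tcp_pos': array([0.13359483, 0.58461035, 0.24126838]), 'tcp_rot': array([-0.70261907,  0.07994305,  0.70267189,  0.07866239]), 'ft_force': array([ 0.7029145 , -0.03001542, -0.0665973 ]), 'torque': array([ 0.01912736, -0.02163412, -0.0114614 ]), 'opening': 0.08536986736294401}
top [[ 0.007  0.996 -0.092  0.416]
 [-1.     0.009  0.019  0.078]
 [ 0.019  0.092  0.996  1.617]
 [ 0.     0.     0.     1.   ]] 619.5952432342405 [0.02638845 0.         0.         0.         0.        ]
scene [[ 0.223 -0.668  0.71   1.348]
 [ 0.975  0.153 -0.162 -0.149]
 [-0.     0.728  0.686  0.91 ]
 [ 0.     0.     0.     1.   ]] 434.6120836845432 [-0.05101857  0.          0.          0.          0.        ]
```

View pics/top0.png

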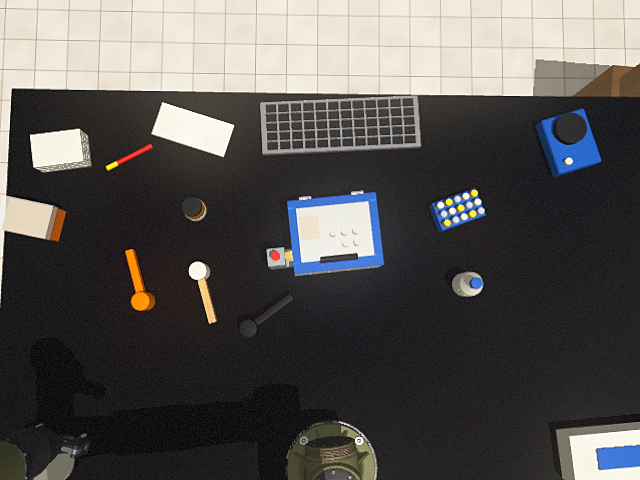

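View pics/scene0.png

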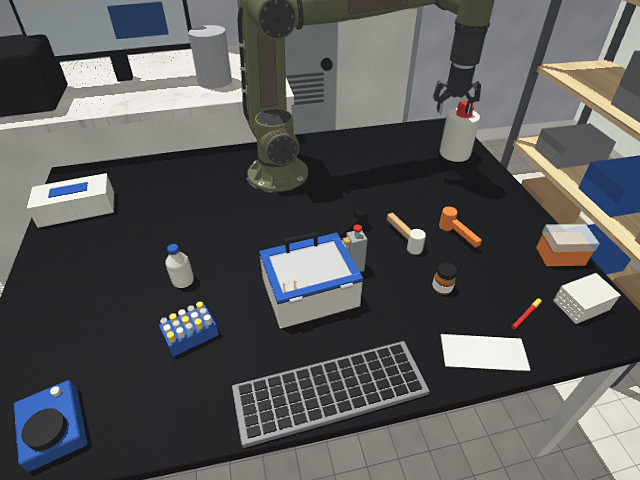

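Top view: white mallet head at (199,271), wooden handle to (212,322), red pin at (275,256), black lid bar at (339,258), jar (194,208), rack (458,209), bottle (468,284). The orange and black mallets are decoys. Next I measure.

Run:
```python
from h import *
def load(n):
    z=np.load(n+'0.npz'); return z['im'],z['D'],(z['K'],z['d'],z['T'])
def blob(m,roi):
    x0,y0,x1,y1=roi; k=np.zeros_like(m); k[y0:y1,x0:x1]=m[y0:y1,x0:x1]
    n,l,s,c=cv2.connectedComponentsWithStats(k.astype(np.uint8)); i=1+s[1:,4].argmax(); return (l==i),c[i],s[i]
im,D,c=load('top'); h=cv2.cvtColor(im,cv2.COLOR_BGR2HSV); H,S,V=[h[...,i].astype(int) for i in range(3)]
P=cloud(c,D)
red=((H<8)|(H>172))&(S>150)&(V>100)
white=(S<60)&(V>130); wood=(H>8)&(H<28)&(S>60)&(V>90); blue=(H>100)&(H<130)&(S>120)&(V>90); black=(V<60)
def rep(name,m,roi,z):
    b,ct,s=blob(m,roi); q=onplane(c,[ct],z)[0]; print(name,ct.round(1),s,'plane',q.round(4),'depth med',np.nanmedian(P[b],0).round(4)); return b
rep('pin',red,(262,245,290,268),.155)
b=rep('head',white,(185,255,215,290),.064)
print(' head top by depth',np.nanmean(P[b][P[b][:,2]>.055],0))
b=rep('wood',wood,(195,275,220,330),.046)
v,u=np.nonzero(b); Q=onplane(c,np.c_[u,v],.046)[:,:2]; r=cv2.minAreaRect(Q.astype(np.float32)*1000); print(' rect',r)
q0=Q.mean(0); w=np.linalg.svd(Q-q0,full_matrices=False)[2][0]; print(' axis',w, 'ang',np.degrees(np.arctan2(w[1],w[0])))
b=rep('bar',black,(315,250,362,268),.150)
v,u=np.nonzero(b); Q=onplane(c,np.c_[u,v],.150)[:,:2]; print(' rect',cv2.minAreaRect(Q.astype(np.float32)*1000))
b=rep('frame',blue,(280,185,390,280),.11)
f=cv2.findContours(b.astype(np.uint8),0,2)[0]; f=max(f,key=cv2.contourArea).reshape(-1,2); Q=onplane(c,f,.11)[:,:2]; r=cv2.minAreaRect(Q.astype(np.float32)*1000);print(' rect',r,cv2.boxPoints(r).round(1).tolist())
for n,roi,m,z in(('bottle',(445,265,490,300),white|blue,.13),('rack',(425,185,490,235),blue,.05),('jar',(180,195,210,222),V<0,.075)):
    if n!='jar': rep(n,m,roi,z)
print('jar',onplane(c,[(193,207)],.075).round(3),'blackmallet',onplane(c,[(248,328),(292,296)],.05).round(3),'orange',onplane(c,[(143,301)],.06).round(3))
im,D,c=load('scene'); h=cv2.cvtColor(im,cv2.COLOR_BGR2HSV); H,S,V=[h[...,i].astype(int) for i in range(3)];P=cloud(c,D)
red=((H<8)|(H>172))&(S>150)&(V>100); white=(S<60)&(V>130); wood=(H>8)&(H<28)&(S>60)&(V>90)
rep('scene pin',red,(345,220,368,240),.150); rep('scene head',white,(400,225,430,258),.05); rep('scene wood',wood,(380,205,412,240),.04)
```

```text
pin [275.  255.4] [271 251   9   9  62] plane [0.5257 0.1415 0.155 ] depth med [0.5264 0.1416 0.1544]
head [198.4 270.7] [189 262  21  18 301] plane [0.4925 0.3359 0.064 ] depth med [0.4919 0.3369 0.0627]
 head top by depth [0.49328716 0.33879191 0.06354124]
wood [206.8 300.6] [198 278  19  46 392] plane [0.4185 0.316  0.046 ] depth med [0.4175 0.3161 0.0447]
 rect ((418.89068603515625, 316.0823974609375), (114.05268096923828, 21.489070892333984), 16.248319625854492)
 axis [-0.96078995 -0.27727725] ang -163.90223051755638
bar [341.5 255.8] [321 254  37   5  53] plane [ 0.5264 -0.0163  0.15  ] depth med [ 0.526  -0.0175  0.1506]
 rect ((525.8589477539062, -10.31601333618164), (9.534530639648438, 85.65553283691406), 0.4797949194908142)
frame [335.  233.4] [ 287  192   97   82 2452] plane [ 0.5844 -0.0027  0.11  ] depth med [ 0.5809 -0.0023  0.1094]
 rect ((587.3635864257812, -2.5385360717773438), (180.56951904296875, 221.42559814453125), 6.401651382446289) [[485.29998779296875, 97.4000015258789], [510.0, -122.5999984741211], [689.4000244140625, -102.5], [664.7000122070312, 117.5999984741211]]
bottle [470.2 284.4] [458 272  25  25 426] plane [ 0.4615 -0.3275  0.13  ] depth med [ 0.4613 -0.3348  0.0929]
rack [456.3 210.6] [432 188  54  43 584] plane [ 0.6525 -0.3165  0.05  ] depth med [ 0.6538 -0.3173  0.0439]
jar [[0.651 0.351 0.075]] blackmallet [[0.351 0.211 0.05 ]
 [0.431 0.102 0.05 ]] orange [[0.416 0.472 0.06 ]]
scene pin [357.  227.7] [353 224   9   8  57] plane [0.5228 0.1405 0.15  ] depth med [0.5265 0.1411 0.1536]
scene head [415.6 240.7] [407 229  19  25 359] plane [0.5079 0.329  0.05  ] depth med [0.5068 0.33   0.0491]
scene wood [398.7 224.5] [387 213  24  26 275] plane [0.4178 0.3113 0.04  ] depth med [0.4179 0.311  0.0438]
```

```bash
cat >> h.py <<'E'
def plan(p,ydeg,tilt=None):
    """target TCP p, tool x straight down, tool y at ydeg -> shift, turn in present tool axes"""
    s=manip.get_state(); R0=R.from_quat(s['tcp_rot']); a=np.radians(ydeg)
    x=np.array([0,0,-1.]); y=np.array([np.cos(a),np.sin(a),0]); Rt=R.from_matrix(np.c_[x,y,np.cross(x,y)])
    print('tcp',s['tcp_pos'].round(4),'F',s['ft_force'].round(2),'open',round(s['opening'],4),'t',round(s['clock'],2),'q',s['qpos'].round(2))
    yy=R0.as_matrix()[:,1]; print(' now y deg',np.degrees(np.arctan2(yy[1],yy[0])).round(2),'xaxis',R0.as_matrix()[:,0].round(3))
    print(' shift',R0.inv().apply(np.array(p)-s['tcp_pos']).round(4),'turn',(R0.inv()*Rt).as_rotvec().round(4))
E
python3 -c "
from h import *
for a in (106.1,-73.9): plan([.452,.3255,.126],a)"
```

```text
tcp [0.1336 0.5847 0.2414] F [ 0.48  1.14 -0.01] open 0.0854 t 0.1 q [ 1.68  0.04  0.08 -0.   -1.62 -0.33]
 now y deg -102.88 xaxis [-0.    -0.002 -1.   ]
 shift [ 0.1157  0.1815 -0.3681] turn [ 2.6359e+00 -2.1000e-03 -4.0000e-04]
tcp [0.1336 0.5847 0.2414] F [ 0.48  1.14 -0.01] open 0.0854 t 0.1 q [ 1.68  0.04  0.08 -0.   -1.62 -0.33]
 now y deg -102.88 xaxis [-0.    -0.002 -1.   ]
 shift [ 0.1157  0.1815 -0.3681] turn [-5.057e-01  3.000e-04 -1.600e-03]
```

```bash
python3 -m creep '[{"x":0,"y":0.03,"z":-0.06,"ax":-0.08,"grip":0.085},{"x":0,"y":0.06,"z":-0.12,"ax":-0.16,"grip":0.085},{"x":0.01,"y":0.09,"z":-0.18,"ax":-0.25,"grip":0.085},{"x":0.02,"y":0.12,"z":-0.24,"ax":-0.34,"grip":0.085},{"x":0.05,"y":0.15,"z":-0.30,"ax":-0.42,"grip":0.085},{"x":0.09,"y":0.17,"z":-0.345,"ax":-0.5,"grip":0.085},{"x":0.1157,"y":0.1815,"z":-0.3681,"ax":-0.506,"grip":0.085},{"x":0.1157,"y":0.1815,"z":-0.3681,"ax":-0.506,"grip":0.085},{"x":0.1157,"y":0.1815,"z":-0.3681,"ax":-0.506,"grip":0.085}]'
python3 - <<'E'
from h import *
plan([.452,.3255,.026],-73.9)
c=cal('wrist'); im,D=manip.grab_frame('wrist'); cv2.imwrite('pics/w1.png',im)
h=cv2.cvtColor(im,cv2.COLOR_BGR2HSV); H,S,V=[h[...,i].astype(int) for i in range(3)]
P=cloud(c,D)
for n,m,z in(('wood',(H>8)&(H<28)&(S>60)&(V>90),.046),('head',(S<60)&(V>130),.064)):
    n_,l,s,ct=cv2.connectedComponentsWithStats(m.astype(np.uint8)); i=1+s[1:,4].argmax(); v,u=np.nonzero(l==i); Q=onplane(c,np.c_[u,v],z)[:,:2]
    print(n,s[i],cv2.minAreaRect(Q.astype(np.float32)*1000),np.nanmedian(P[l==i],0).round(4))
E
```

```text
tcp [0.1336 0.5847 0.2414] F [ 0.48  1.14 -0.01] open 0.0854 t 0.1 q [ 1.68  0.04  0.08 -0.   -1.62 -0.33]
 now y deg -102.88 xaxis [-0.    -0.002 -1.   ]
 shift [ 0.2157  0.1813 -0.3681] turn [-5.057e-01  3.000e-04 -1.600e-03]
wood [   0   36  130  362 9704] ((142.3643035888672, 839.0075073242188), (136.6567840576172, 381.692626953125), 63.06316375732422) [-0.0732  1.3117 -0.4317]
head [  154   271   139   140 10694] ((21.46017074584961, 689.865966796875), (146.0076904296875, 137.9352264404297), 22.17413330078125) [0.0619 0.6584 0.1302]schema error: expected keys ax, ay, az, x, y, z, grip
```

View pics/w1.png

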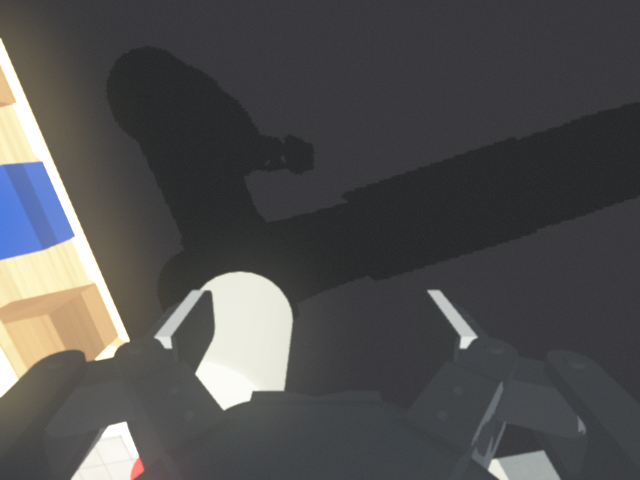

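The call was refused because every key is required. The wrist view shows a white canister beside the tool at (240,330), on the side away from my path. Resending.

```bash
python3 -m creep '[{"x":0,"y":0.03,"z":-0.06,"ax":-0.08,"ay":0,"az":0,"grip":0.085},{"x":0,"y":0.06,"z":-0.12,"ax":-0.16,"ay":0,"az":0,"grip":0.085},{"x":0.01,"y":0.09,"z":-0.18,"ax":-0.25,"ay":0,"az":0,"grip":0.085},{"x":0.02,"y":0.12,"z":-0.24,"ax":-0.34,"ay":0,"az":0,"grip":0.085},{"x":0.05,"y":0.15,"z":-0.30,"ax":-0.42,"ay":0,"az":0,"grip":0.085},{"x":0.09,"y":0.17,"z":-0.345,"ax":-0.5,"ay":0,"az":0,"grip":0.085},{"x":0.1157,"y":0.1815,"z":-0.3681,"ax":-0.506,"ay":0,"az":0,"grip":0.085},{"x":0.1157,"y":0.1815,"z":-0.3681,"ax":-0.506,"ay":0,"az":0,"grip":0.085},{"x":0.1157,"y":0.1815,"z":-0.3681,"ax":-0.506,"ay":0,"az":0,"grip":0.085}]'
python3 - <<'E'
from h import *
plan([.452,.3255,.026],-73.9)
c=cal('wrist'); im,D=manip.grab_frame('wrist'); cv2.imwrite('pics/w2.png',im)
h=cv2.cvtColor(im,cv2.COLOR_BGR2HSV); H,S,V=[h[...,i].astype(int) for i in range(3)]
P=cloud(c,D)
for n,m,z in(('wood',(H>8)&(H<28)&(S>60)&(V>90),.046),('head',(S<60)&(V>130),.064)):
    n_,l,s,ct=cv2.connectedComponentsWithStats(m.astype(np.uint8)); i=1+s[1:,4].argmax(); v,u=np.nonzero((l==i)&(abs(P[...,2]-z)<.006)); Q=onplane(c,np.c_[u,v],z)[:,:2]
    print(n,s[i],cv2.minAreaRect(Q.astype(np.float32)*1000),np.nanmedian(P[l==i],0).round(4))
E
```

```text
clock: 1.27
tcp_pos: [0.4522, 0.3254, 0.1262]
tcp_rot: [-0.7, -0.098, 0.7, -0.099]
ft_force: [0.4, 0.5, 0.2]
opening: 0.0851
tcp [0.4522 0.3254 0.1262] F [0.36 0.47 0.16] open 0.0851 t 1.27 q [ 0.98 -0.06 -0.22  0.   -1.41  0.87]
 now y deg -73.93 xaxis [-0.    -0.002 -1.   ]
 shift [ 1.002e-01 -3.000e-04  1.000e-04] turn [-0.0006  0.0005 -0.0017]
wood [    5     0   136   283 16967] ((470.8982849121094, 490.02838134765625), (157.6492156982422, 33.85557556152344), 21.88365364074707) [0.4424 0.4862 0.0464]
head [ 271  143   82  226 9267] ((493.2595520019531, 339.752685546875), (44.79762268066406, 44.914772033691406), 16.0570125579834) [0.4782 0.3298 0.0638]
```

View pics/w2.png

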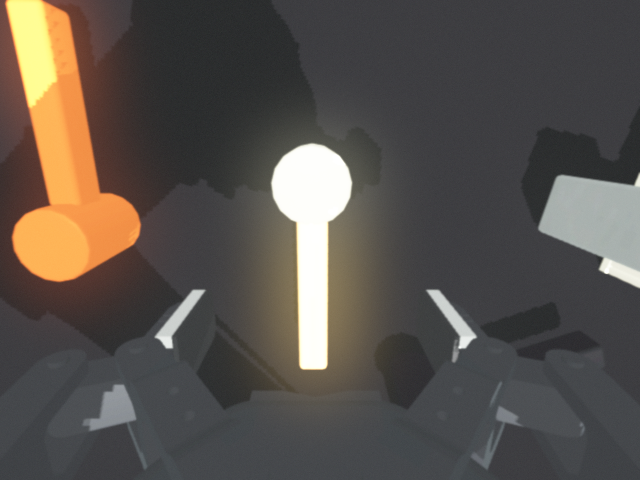

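The mallet sits centred between the jaws: head at (312,183), handle along column 313. Its head measures about 45 mm wide at (0.493, 0.340), as expected. Descending and gripping.

```bash
python3 -m creep '[{"x":0.03,"y":-0.0015,"z":0,"ax":0,"ay":0,"az":0,"grip":0.085},{"x":0.06,"y":-0.0015,"z":0,"ax":0,"ay":0,"az":0,"grip":0.085},{"x":0.085,"y":-0.0015,"z":0,"ax":0,"ay":0,"az":0,"grip":0.085},{"x":0.1,"y":-0.0015,"z":0,"ax":0,"ay":0,"az":0,"grip":0.085},{"x":0.1,"y":-0.0015,"z":0,"ax":0,"ay":0,"az":0,"grip":0.085},{"x":0.1,"y":-0.0015,"z":0,"ax":0,"ay":0,"az":0,"grip":0.0},{"x":0.1,"y":-0.0015,"z":0,"ax":0,"ay":0,"az":0,"grip":0.0},{"x":0.1,"y":-0.0015,"z":0,"ax":0,"ay":0,"az":0,"grip":0.0},{"x":0.1,"y":-0.0015,"z":0,"ax":0,"ay":0,"az":0,"grip":0.0},{"x":0.1,"y":-0.0015,"z":0,"ax":0,"ay":0,"az":0,"grip":0.0},{"x":0.1,"y":-0.0015,"z":0,"ax":0,"ay":0,"az":0,"grip":0.0},{"x":0.1,"y":-0.0015,"z":0,"ax":0,"ay":0,"az":0,"grip":0.0}]' 120
python3 -c "
from h import *
plan([.452,.3255,.23],-73.9)"
```

```text
clock: 2.82
tcp_pos: [0.452, 0.3276, 0.0278]
tcp_rot: [0.701, 0.099, -0.7, 0.099]
ft_force: [-1.9, -1.9, 5.6]
opening: 0.0181
tcp [0.452  0.3276 0.0278] F [-1.85 -1.94  5.61] open 0.0181 t 2.83 q [ 0.99  0.01 -0.34  0.   -1.22  0.86]
 now y deg -73.87 xaxis [ 0.001 -0.    -1.   ]
 shift [-0.2022  0.0022  0.0003] turn [ 0.0006 -0.0013 -0.0007]
```

```bash
python3 -m creep '[{"x":-0.02,"y":0,"z":0,"ax":0,"ay":0,"az":0,"grip":0.0},{"x":-0.06,"y":0,"z":0,"ax":0,"ay":0,"az":0,"grip":0.0},{"x":-0.11,"y":0,"z":0,"ax":0,"ay":0,"az":0,"grip":0.0},{"x":-0.16,"y":0,"z":0,"ax":0,"ay":0,"az":0,"grip":0.0},{"x":-0.19,"y":0,"z":0,"ax":0,"ay":0,"az":0,"grip":0.0},{"x":-0.2,"y":0,"z":0,"ax":0,"ay":0,"az":0,"grip":0.0},{"x":-0.2,"y":0,"z":0,"ax":0,"ay":0,"az":0,"grip":0.0},{"x":-0.2,"y":0,"z":0,"ax":0,"ay":0,"az":0,"grip":0.0}]' 120
python3 - <<'E'
from h import *
plan([.4847,.1295,.226],-73.9)
c=cal('wrist'); im,D=manip.grab_frame('wrist'); cv2.imwrite('pics/w3.png',im); P=cloud(c,D)
h=cv2.cvtColor(im,cv2.COLOR_BGR2HSV); m=(h[...,1]<60)&(h[...,2]>130); m[:, :240]=0; m[:,400:]=0; m[300:]=0
k=m&(P[...,2]>.15); Q=P[k]; A=np.c_[Q[:,:2],np.ones(len(Q))]; t=Q[:,2]>np.nanpercentile(Q[:,2],50)-.006; 
co=np.linalg.lstsq(A[t],Q[t,2],rcond=None)[0]; print('plane slopes',co,'n',t.sum(),'zmed',np.median(Q[t,2]))
v,u=np.nonzero(k); Z=np.median(Q[t,2]); X=onplane(c,np.c_[u,v][t],Z)[:,:2]; print(cv2.minEnclosingCircle(X.astype(np.float32)*1000))
E
```

```text
clock: 3.82
tcp_pos: [0.4511, 0.3274, 0.2253]
tcp_rot: [-0.7, -0.098, 0.701, -0.1]
ft_force: [-0.6, 0.1, -3.3]
opening: 0.0182
tcp [0.4511 0.3274 0.2253] F [-0.58  0.11 -3.31] open 0.0182 t 3.83 q [ 0.99 -0.07 -0.06  0.   -1.59  0.86]
 now y deg -73.87 xaxis [-0.001 -0.003 -1.   ]
 shift [-0.0002  0.1994  0.0227] turn [ 0.0006  0.002  -0.0023]
plane slopes [-0.01041762 -0.00605462  0.26947159] n 17751 zmed 0.2623107337047502
((492.8255310058594, 339.7001953125), 22.431640625)
```

```bash
python3 -m creep '[{"x":0,"y":0.04,"z":0.005,"ax":0,"ay":0,"az":0,"grip":0.0},{"x":0,"y":0.09,"z":0.01,"ax":0,"ay":0,"az":0,"grip":0.0},{"x":0,"y":0.14,"z":0.015,"ax":0,"ay":0,"az":0,"grip":0.0},{"x":0,"y":0.18,"z":0.02,"ax":0,"ay":0,"az":0,"grip":0.0},{"x":0,"y":0.1995,"z":0.0223,"ax":0,"ay":0,"az":0,"grip":0.0},{"x":0,"y":0.1995,"z":0.0223,"ax":0,"ay":0,"az":0,"grip":0.0},{"x":0,"y":0.1995,"z":0.0223,"ax":0,"ay":0,"az":0,"grip":0.0}]' 120
python3 - <<'E'
from h import *
plan([.4843,.1292,.225-.058],-73.9)
c=cal('wrist'); im,D=manip.grab_frame('wrist'); P=cloud(c,D)
h=cv2.cvtColor(im,cv2.COLOR_BGR2HSV); m=(h[...,1]<60)&(h[...,2]>130); m[:, :240]=0; m[:,400:]=0; m[300:]=0
k=m&(P[...,2]>.24); v,u=np.nonzero(k); Z=np.median(P[k][:,2]); X=onplane(c,np.c_[u,v],Z)[:,:2]; print(Z,cv2.minEnclosingCircle(X.astype(np.float32)*1000))
c=cal('top'); im,D=manip.grab_frame('top'); a,_=manip.grab_frame('scene')
cv2.imwrite('pics/s4.png',np.hstack([cv2.resize(im[200:340,200:400],None,fx=2,fy=2),cv2.resize(a[160:300,290:450],None,fx=2,fy=2)]))
E
```

```text
clock: 4.75
tcp_pos: [0.485, 0.1301, 0.2255]
tcp_rot: [-0.699, -0.099, 0.701, -0.1]
ft_force: [-0.0, 0.6, -2.8]
opening: 0.0182
tcp [0.485  0.1301 0.2255] F [-0.03  0.61 -2.83] open 0.0182 t 4.75 q [ 0.67 -0.22 -0.19  0.   -1.6   1.19]
 now y deg -73.84 xaxis [-0.002 -0.003 -1.   ]
 shift [0.0585 0.0006 0.0008] turn [ 0.0011  0.0024 -0.0022]
0.2624917091038361 ((527.0157470703125, 142.7563934326172), 22.572507858276367)
```

View pics/s4.png

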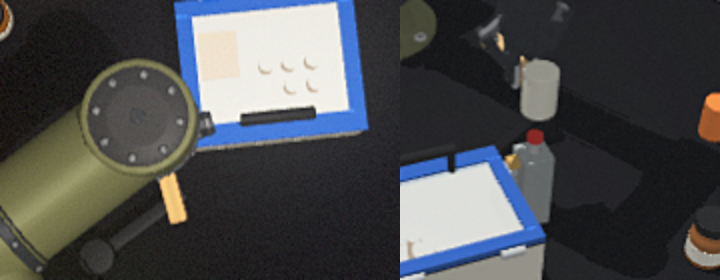

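The scene crop shows the mallet head (540,90) above the red pin (536,135). The measured offset is about 1.6 mm, so I strike.

```bash
python3 -m creep '[{"x":0.02,"y":0.0006,"z":0.0008,"ax":0,"ay":0,"az":0,"grip":0.0},{"x":0.035,"y":0.0006,"z":0.0008,"ax":0,"ay":0,"az":0,"grip":0.0},{"x":0.042,"y":0.0006,"z":0.0008,"ax":0,"ay":0,"az":0,"grip":0.0},{"x":0.046,"y":0.0006,"z":0.0008,"ax":0,"ay":0,"az":0,"grip":0.0},{"x":0.05,"y":0.0006,"z":0.0008,"ax":0,"ay":0,"az":0,"grip":0.0},{"x":0.054,"y":0.0006,"z":0.0008,"ax":0,"ay":0,"az":0,"grip":0.0},{"x":0.058,"y":0.0006,"z":0.0008,"ax":0,"ay":0,"az":0,"grip":0.0},{"x":0.06,"y":0.0006,"z":0.0008,"ax":0,"ay":0,"az":0,"grip":0.0},{"x":0.06,"y":0.0006,"z":0.0008,"ax":0,"ay":0,"az":0,"grip":0.0}]' 120
python3 - <<'E'
from h import *
plan([.4843,.1292,.225-.058],-73.9)
c=cal('wrist'); im,D=manip.grab_frame('wrist'); P=cloud(c,D)
h=cv2.cvtColor(im,cv2.COLOR_BGR2HSV); m=(h[...,1]<60)&(h[...,2]>130); m[:, :240]=0; m[:,400:]=0; m[300:]=0
k=m&(P[...,2]>.16); Q=P[k]; t=abs(Q[:,2]-np.median(Q[:,2]))<.008; A=np.c_[Q[:,:2],np.ones(len(Q))]; print(np.median(Q[:,2]),np.linalg.lstsq(A[t],Q[t,2],rcond=None)[0])
E
```

```text
clock: 6.02
tcp_pos: [0.4848, 0.1295, 0.1667]
tcp_rot: [0.7, 0.099, -0.7, 0.101]
ft_force: [-3.3, -0.1, 6.9]
opening: 0.0182
tcp [0.4848 0.1295 0.1667] F [-3.26 -0.14  6.89] open 0.0182 t 6.03 q [ 0.66 -0.22 -0.3   0.   -1.5   1.19]
 now y deg -73.78 xaxis [ 0.    -0.002 -1.   ]
 shift [-0.0003  0.0002  0.0006] turn [ 0.002   0.0003 -0.0023]
0.20402521107845423 [-0.00580913 -0.00424627  0.20765926]
```

```bash
python3 -m creep '[{"x":0.002,"y":0,"z":0,"ax":0,"ay":0,"az":0,"grip":0.0},{"x":0.004,"y":0,"z":0,"ax":0,"ay":0,"az":0,"grip":0.0},{"x":0.004,"y":0,"z":0,"ax":0,"ay":0,"az":0,"grip":0.0},{"x":0.004,"y":0,"z":0,"ax":0,"ay":0,"az":0,"grip":0.0}]' 120; python3 -m creep '[{"x":-0.01,"y":0,"z":0,"ax":0,"ay":0,"az":0,"grip":0.0},{"x":-0.03,"y":0,"z":0,"ax":0,"ay":0,"az":0,"grip":0.0},{"x":-0.06,"y":0,"z":0,"ax":0,"ay":0,"az":0,"grip":0.0},{"x":-0.06,"y":0,"z":0,"ax":0,"ay":0,"az":0,"grip":0.0}]' 120
python3 - <<'E'
from h import *
plan([.452,.3276,.2255],-73.87)
a,D=manip.grab_frame('scene'); c=cal('scene'); P=cloud(c,D)
h=cv2.cvtColor(a,cv2.COLOR_BGR2HSV); m=((h[...,0]<8)|(h[...,0]>172))&(h[...,1]>150)&(h[...,2]>90); m[:215]=0;m[250:]=0;m[:,:340]=0;m[:,:340]=0;m[:,372:]=0
v,u=np.nonzero(m); print(len(u),u.mean(),v.mean(),np.nanmedian(P[m],0),np.nanmax(P[m][:,2]))
# height of centroid along the vertical through the pin
o,r=rays(c,[(u.mean(),v.mean())]); t=(.5265-o[0])/r[0,0]; print('z on pin axis',o+t*r[0])
cv2.imwrite('pics/s5.png',cv2.resize(a[160:300,290:450],None,fx=4,fy=4))
E
```

```text
clock: 6.58
tcp_pos: [0.4851, 0.1294, 0.1664]
tcp_rot: [0.701, 0.099, -0.699, 0.101]
ft_force: [-12.6, -0.4, 19.6]
opening: 0.0182
clock: 7.08
tcp_pos: [0.4859, 0.1298, 0.2291]
tcp_rot: [0.702, 0.1, -0.698, 0.1]
ft_force: [-0.5, 0.7, -3.0]
opening: 0.0182
tcp [0.4859 0.1298 0.2291] F [-0.45  0.7  -2.97] open 0.0182 t 7.08 q [ 0.67 -0.23 -0.19  0.   -1.6   1.19]
 now y deg -73.76 xaxis [ 0.007 -0.    -1.   ]
 shift [ 0.0033 -0.1994 -0.0227] turn [ 0.0019 -0.0068 -0.002 ]
45 356.73333333333335 232.37777777777777 [0.52878069 0.13859745 0.13872908] 0.14275670995852063
z on pin axis [0.5265     0.13948751 0.13673009]
```

View pics/s5.png

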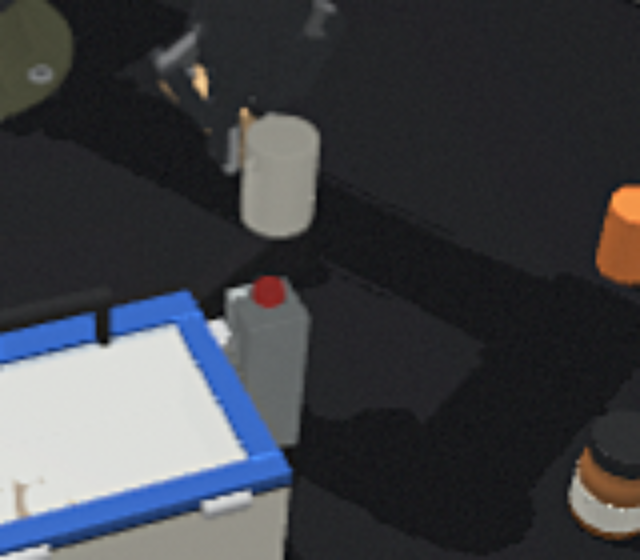

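The pin is down: the red cap at (268,292) sits almost on the tower and its top measures about 16 mm lower. The force rose to 22 N on the stop. Returning the mallet to its original spot.

```bash
python3 -m creep '[{"x":0,"y":-0.04,"z":-0.005,"ax":0,"ay":0,"az":0,"grip":0.0},{"x":0,"y":-0.09,"z":-0.01,"ax":0,"ay":-0.005,"az":0,"grip":0.0},{"x":0,"y":-0.14,"z":-0.015,"ax":0,"ay":-0.005,"az":0,"grip":0.0},{"x":0.01,"y":-0.18,"z":-0.021,"ax":0,"ay":-0.005,"az":0,"grip":0.0},{"x":0.04,"y":-0.1995,"z":-0.0227,"ax":0,"ay":-0.005,"az":0,"grip":0.0},{"x":0.09,"y":-0.1995,"z":-0.0227,"ax":0,"ay":-0.005,"az":0,"grip":0.0},{"x":0.14,"y":-0.1995,"z":-0.0227,"ax":0,"ay":-0.005,"az":0,"grip":0.0},{"x":0.17,"y":-0.1995,"z":-0.0227,"ax":0,"ay":-0.005,"az":0,"grip":0.0},{"x":0.185,"y":-0.1995,"z":-0.0227,"ax":0,"ay":-0.005,"az":0,"grip":0.0},{"x":0.19,"y":-0.1995,"z":-0.0227,"ax":0,"ay":-0.005,"az":0,"grip":0.0},{"x":0.19,"y":-0.1995,"z":-0.0227,"ax":0,"ay":-0.005,"az":0,"grip":0.0}]' 120
python3 - <<'E'
from h import *
plan([.452,.3276,.028],-73.87)
c=cal('wrist'); im,D=manip.grab_frame('wrist'); P=cloud(c,D)
h=cv2.cvtColor(im,cv2.COLOR_BGR2HSV); m=(h[...,1]<60)&(h[...,2]>130); m[:, :240]=0; m[:,400:]=0; m[300:]=0
k=m&(P[...,2]>.03); Q=P[k]; t=abs(Q[:,2]-np.median(Q[:,2]))<.006; A=np.c_[Q[:,:2],np.ones(len(Q))]; print(np.median(Q[:,2]),np.linalg.lstsq(A[t],Q[t,2],rcond=None)[0])
E
```

```text
clock: 8.5
tcp_pos: [0.4524, 0.3279, 0.0375]
tcp_rot: [0.7, 0.099, -0.7, 0.1]
ft_force: [-0.3, 0.3, -2.2]
opening: 0.0181
tcp [0.4524 0.3279 0.0375] F [-0.31  0.3  -2.24] open 0.0181 t 8.5 q [ 0.99  0.01 -0.33  0.   -1.24  0.87]
 now y deg -73.75 xaxis [ 0.    -0.001 -1.   ]
 shift [0.0095 0.0002 0.0004] turn [ 0.0021  0.0002 -0.0013]
0.07455473723932816 [-0.00996743 -0.00520613  0.08122389]
```

```bash
python3 -m creep '[{"x":0.004,"y":0,"z":0,"ax":0,"ay":0,"az":0,"grip":0.0},{"x":0.008,"y":0,"z":0,"ax":0,"ay":0,"az":0,"grip":0.0},{"x":0.0105,"y":0,"z":0,"ax":0,"ay":0,"az":0,"grip":0.0},{"x":0.0105,"y":0,"z":0,"ax":0,"ay":0,"az":0,"grip":0.0},{"x":0.0105,"y":0,"z":0,"ax":0,"ay":0,"az":0,"grip":0.0}]' 120; python3 -m creep '[{"x":0,"y":0,"z":0,"ax":0,"ay":0,"az":0,"grip":0.05},{"x":0,"y":0,"z":0,"ax":0,"ay":0,"az":0,"grip":0.085},{"x":0,"y":0,"z":0,"ax":0,"ay":0,"az":0,"grip":0.085},{"x":0,"y":0,"z":0,"ax":0,"ay":0,"az":0,"grip":0.085},{"x":0,"y":0,"z":0,"ax":0,"ay":0,"az":0,"grip":0.085},{"x":-0.02,"y":0,"z":0,"ax":0,"ay":0,"az":0,"grip":0.085},{"x":-0.06,"y":0,"z":0,"ax":0,"ay":0,"az":0,"grip":0.085},{"x":-0.1,"y":0,"z":0,"ax":0,"ay":0,"az":0,"grip":0.085},{"x":-0.15,"y":0,"z":0,"ax":0,"ay":0,"az":0,"grip":0.085},{"x":-0.2,"y":0,"z":0,"ax":0,"ay":0,"az":0,"grip":0.085},{"x":-0.2,"y":0,"z":0,"ax":0,"ay":0,"az":0,"grip":0.085}]'
python3 - <<'E'
from h import *
plan([.5228,-.0097,.227],-173.6)
c=cal('wrist'); im,D=manip.grab_frame('wrist'); P=cloud(c,D); cv2.imwrite('pics/w6.png',im)
h=cv2.cvtColor(im,cv2.COLOR_BGR2HSV); m=(h[...,1]<60)&(h[...,2]>130); k=m&(abs(P[...,2]-.064)<.01)&(abs(P[...,0]-.493)<.03)&(abs(P[...,1]-.338)<.03)
Q=P[k]; A=np.c_[Q[:,:2],np.ones(len(Q))]; print(Q.mean(0),np.linalg.lstsq(A,Q[:,2],rcond=None)[0],len(Q))
E
```

```text
clock: 9.18
tcp_pos: [0.4526, 0.3282, 0.0279]
tcp_rot: [0.7, 0.1, -0.7, 0.1]
ft_force: [-2.8, -0.7, 1.2]
opening: 0.0182
clock: 10.55
tcp_pos: [0.4538, 0.3292, 0.2333]
tcp_rot: [0.703, 0.102, -0.697, 0.098]
ft_force: [0.4, 0.3, -0.2]
opening: 0.085
tcp [0.4538 0.3292 0.2333] F [ 0.36  0.31 -0.19] open 0.085 t 10.55 q [ 0.99 -0.07 -0.04  0.   -1.59  0.87]
 now y deg -73.75 xaxis [ 0.007  0.006 -1.   ]
 shift [0.0049 0.3447 0.0287] turn [ 1.7427 -0.0034  0.01  ]
[0.49397117 0.3402925  0.06498736] [-0.0039127  -0.00030574  0.06702416] 2121
```

View pics/w6.png

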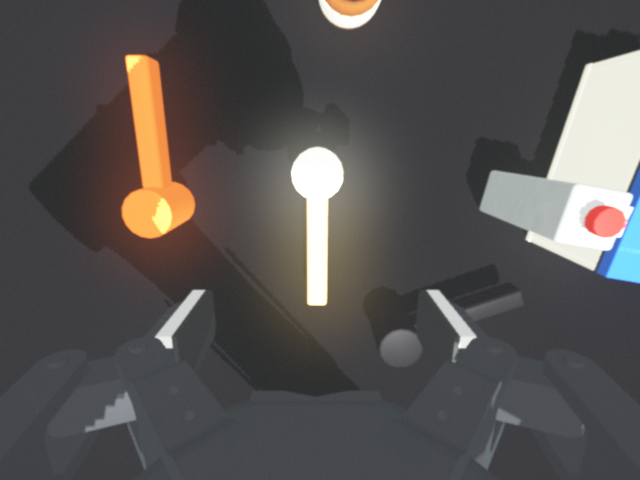

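The mallet stands upright and released: head (317,174), top level at z 0.065. Moving over to the lid handle with a 100° turn.

```bash
python3 -m creep '[{"x":0,"y":0.03,"z":0.003,"ax":0.17,"ay":0,"az":0,"grip":0.06},{"x":0,"y":0.07,"z":0.006,"ax":0.34,"ay":0,"az":0,"grip":0.06},{"x":0,"y":0.11,"z":0.009,"ax":0.51,"ay":0,"az":0,"grip":0.06},{"x":0,"y":0.15,"z":0.012,"ax":0.68,"ay":0,"az":0,"grip":0.06},{"x":0,"y":0.19,"z":0.015,"ax":0.85,"ay":0,"az":0,"grip":0.06},{"x":0,"y":0.23,"z":0.018,"ax":1.02,"ay":0,"az":0,"grip":0.06},{"x":0,"y":0.27,"z":0.021,"ax":1.19,"ay":0,"az":0,"grip":0.06},{"x":0,"y":0.30,"z":0.024,"ax":1.36,"ay":0,"az":0,"grip":0.06},{"x":0,"y":0.33,"z":0.027,"ax":1.53,"ay":0,"az":0,"grip":0.06},{"x":0.0049,"y":0.3447,"z":0.0287,"ax":1.68,"ay":-0.003,"az":0.01,"grip":0.06},{"x":0.0049,"y":0.3447,"z":0.0287,"ax":1.7427,"ay":-0.0034,"az":0.01,"grip":0.06},{"x":0.0049,"y":0.3447,"z":0.0287,"ax":1.7427,"ay":-0.0034,"az":0.01,"grip":0.06}]'
python3 - <<'E'
from h import *
c=cal('wrist'); im,D=manip.grab_frame('wrist'); P=cloud(c,D); cv2.imwrite('pics/w7.png',im)
k=(abs(P[...,2]-.15)<.005)&(im.max(2)<90)&(abs(P[...,0]-.523)<.03)&(abs(P[...,1]+.01)<.07)
Q=P[k]; print(len(Q),Q.mean(0),cv2.minAreaRect(Q[:,:2].astype(np.float32)*1000))
plan([.5228,-.0097,.137],-173.6)
E
```

```text
clock: 12.1
tcp_pos: [0.5215, -0.0103, 0.2231]
tcp_rot: [-0.526, 0.473, 0.528, 0.469]
ft_force: [1.1, -0.5, 0.2]
opening: 0.0601
3077 [ 0.5218606  -0.01312725  0.15249471] ((521.4658813476562, -10.404376983642578), (14.743182182312012, 88.95502471923828), 6.452394008636475)
tcp [ 0.5215 -0.0101  0.2234] F [ 0.05  0.34 -0.07] open 0.0598 t 12.15 q [ 0.37 -0.17 -0.15  0.   -1.6  -0.25]
 now y deg -173.52 xaxis [-0.005 -0.003 -1.   ]
 shift [ 0.0864 -0.0018  0.0005] turn [ 0.0014 -0.0024 -0.0057]
```

View pics/w7.png

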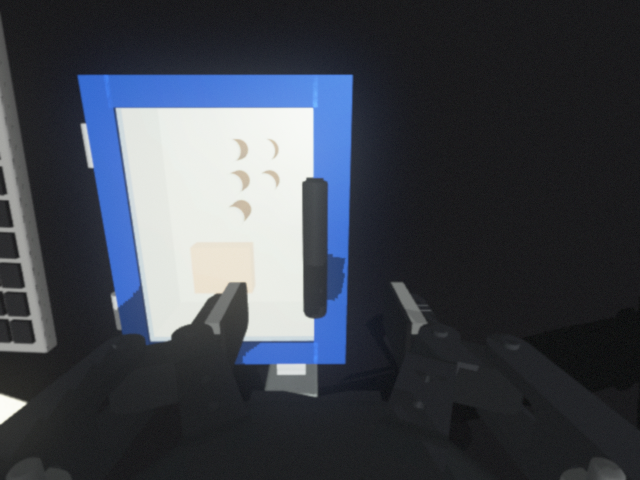

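The bar at (315,248) lies between the jaws, measured at (0.522, -0.010), yaw 6.45°. Descending and gripping.

```bash
python3 -m creep '[{"x":0.03,"y":-0.001,"z":0,"ax":0,"ay":0,"az":-0.005,"grip":0.06},{"x":0.06,"y":-0.001,"z":0,"ax":0,"ay":0,"az":-0.005,"grip":0.06},{"x":0.078,"y":-0.001,"z":0.0005,"ax":0,"ay":-0.002,"az":-0.005,"grip":0.06},{"x":0.0864,"y":-0.001,"z":0.0005,"ax":0,"ay":-0.002,"az":-0.005,"grip":0.06},{"x":0.0864,"y":-0.001,"z":0.0005,"ax":0,"ay":-0.002,"az":-0.005,"grip":0.06},{"x":0.0864,"y":-0.001,"z":0.0005,"ax":0,"ay":-0.002,"az":-0.005,"grip":0.0},{"x":0.0864,"y":-0.001,"z":0.0005,"ax":0,"ay":-0.002,"az":-0.005,"grip":0.0},{"x":0.0864,"y":-0.001,"z":0.0005,"ax":0,"ay":-0.002,"az":-0.005,"grip":0.0},{"x":0.0864,"y":-0.001,"z":0.0005,"ax":0,"ay":-0.002,"az":-0.005,"grip":0.0},{"x":0.0864,"y":-0.001,"z":0.0005,"ax":0,"ay":-0.002,"az":-0.005,"grip":0.0}]' 60
python3 - <<'E'
from h import *
p=manip.get_state()['tcp_pos']; ex=np.array([np.cos(.1122),np.sin(.1122),0])
for th in (.05,.1,.15,.2):
    dx=-155*np.cos(th)+45*np.sin(th)+155; dz=155*np.sin(th)+45*np.cos(th)-45
    print(th,round(dx,1),round(dz,1)); plan(p+ex*dx/1000+[0,0,dz/1000],-173.55)
E
```

```text
clock: 13.4
tcp_pos: [0.5216, -0.0098, 0.1379]
tcp_rot: [-0.527, 0.471, 0.528, 0.47]
ft_force: [-5.1, 0.4, 4.7]
opening: 0.0141
0.05 2.4 7.7
tcp [ 0.5216 -0.0098  0.1379] F [-5.1   0.42  4.68] open 0.0141 t 13.4 q [ 0.37 -0.16 -0.29  0.   -1.44 -0.25]
 now y deg -173.51 xaxis [-0.001 -0.001 -1.   ]
 shift [-0.0077 -0.0024 -0.    ] turn [ 0.0006 -0.0005 -0.0013]
0.1 5.3 15.2
tcp [ 0.5216 -0.0098  0.1379] F [-5.1   0.42  4.68] open 0.0141 t 13.4 q [ 0.37 -0.16 -0.29  0.   -1.44 -0.25]
 now y deg -173.51 xaxis [-0.001 -0.001 -1.   ]
 shift [-0.0153 -0.0052 -0.    ] turn [ 0.0006 -0.0005 -0.0013]
0.15 8.5 22.7
tcp [ 0.5216 -0.0098  0.1379] F [-5.1   0.42  4.68] open 0.0141 t 13.4 q [ 0.37 -0.16 -0.29  0.   -1.44 -0.25]
 now y deg -173.51 xaxis [-0.001 -0.001 -1.   ]
 shift [-0.0227 -0.0084 -0.    ] turn [ 0.0006 -0.0005 -0.0013]
0.2 12.0 29.9
tcp [ 0.5216 -0.0098  0.1379] F [-5.1   0.42  4.68] open 0.0141 t 13.4 q [ 0.37 -0.16 -0.29  0.   -1.44 -0.25]
 now y deg -173.51 xaxis [-0.001 -0.001 -1.   ]
 shift [-0.0299 -0.012  -0.    ] turn [ 0.0006 -0.0005 -0.0013]
```

```bash
python3 -m creep '[{"x":-0.002,"y":-0.0006,"z":0,"ax":0,"ay":0,"az":0,"grip":0.0},{"x":-0.004,"y":-0.0012,"z":0,"ax":0,"ay":0,"az":0,"grip":0.0},{"x":-0.006,"y":-0.0018,"z":0,"ax":0,"ay":0,"az":0,"grip":0.0},{"x":-0.008,"y":-0.0024,"z":0,"ax":0,"ay":0,"az":0,"grip":0.0},{"x":-0.0105,"y":-0.0033,"z":0,"ax":0,"ay":0,"az":0,"grip":0.0},{"x":-0.013,"y":-0.0042,"z":0,"ax":0,"ay":0,"az":0,"grip":0.0},{"x":-0.0155,"y":-0.0053,"z":0,"ax":0,"ay":0,"az":0,"grip":0.0},{"x":-0.018,"y":-0.0064,"z":0,"ax":0,"ay":0,"az":0,"grip":0.0},{"x":-0.021,"y":-0.0076,"z":0,"ax":0,"ay":0,"az":0,"grip":0.0},{"x":-0.024,"y":-0.009,"z":0,"ax":0,"ay":0,"az":0,"grip":0.0},{"x":-0.027,"y":-0.0105,"z":0,"ax":0,"ay":0,"az":0,"grip":0.0},{"x":-0.029,"y":-0.0115,"z":0,"ax":0,"ay":0,"az":0,"grip":0.0}]' 60
cat > chk.py <<'E'
from h import *
import sys
plan([.5,0,.15],-173.55)
im,D=manip.grab_frame('scene'); c=cal('scene'); P=cloud(c,D); cv2.imwrite(sys.argv[1],cv2.resize(im[180:340,150:480],None,fx=2.4,fy=2.4))
h=cv2.cvtColor(im,cv2.COLOR_BGR2HSV); k=(h[...,0]>100)&(h[...,0]<130)&(h[...,1]>120)&(h[...,2]>60)&(P[...,2]>.085)
ex=np.array([.9937,.1117]); X=(P[...,:2]-[.5874,-.0025])@ex; Y=(P[...,:2]-[.5874,-.0025])@np.array([-.1117,.9937])
k&=(abs(X)<.1)&(abs(Y)<.115); A=np.c_[X[k],np.ones(k.sum())]; s=np.linalg.lstsq(A,P[k][:,2],rcond=None)[0]; print('lid angle',-np.arctan(s[0]),k.sum(),'residual',np.std(P[k][:,2]-A@s))
E
python3 chk.py pics/s8.png
```

```text
clock: 14.9
tcp_pos: [0.532, -0.0086, 0.1662]
tcp_rot: [-0.526, 0.472, 0.528, 0.47]
ft_force: [-6.0, -1.4, -13.6]
opening: 0.0139
tcp [ 0.532  -0.0086  0.1662] F [ -5.95  -1.35 -13.62] open 0.0139 t 14.9 q [ 0.36 -0.13 -0.22 -0.   -1.49 -0.25]
 now y deg -173.52 xaxis [-0.005 -0.001 -1.   ]
 shift [0.0163 0.0308 0.0121] turn [ 0.0005 -0.0003 -0.0046]
lid angle 0.18358473152510205 1948 residual 0.005272463224387654
```

View pics/s8.png

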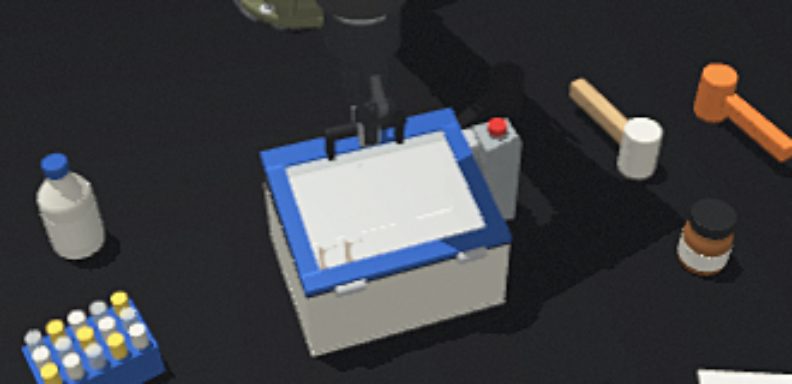

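The lid is ajar and gripped at about 0.18 rad. The mallet stands and the bystanders are untouched. I settle for a few rows, recheck, and hand in.

```bash
python3 -m creep '[{"x":0,"y":0,"z":0,"ax":0,"ay":0,"az":0,"grip":0.0},{"x":0,"y":0,"z":0,"ax":0,"ay":0,"az":0,"grip":0.0},{"x":0,"y":0,"z":0,"ax":0,"ay":0,"az":0,"grip":0.0},{"x":0,"y":0,"z":0,"ax":0,"ay":0,"az":0,"grip":0.0},{"x":0,"y":0,"z":0,"ax":0,"ay":0,"az":0,"grip":0.0},{"x":0,"y":0,"z":0,"ax":0,"ay":0,"az":0,"grip":0.0}]' 60; python3 chk.py pics/s9.png; python3 chk.py pics/s10.png
```

```text
clock: 15.7
tcp_pos: [0.5326, -0.0086, 0.1676]
tcp_rot: [-0.527, 0.472, 0.528, 0.47]
ft_force: [-5.4, 1.0, -0.8]
opening: 0.0139
tcp [ 0.5326 -0.0086  0.1676] F [-5.37  1.   -0.77] open 0.0139 t 15.7 q [ 0.36 -0.13 -0.22 -0.   -1.49 -0.25]
 now y deg -173.51 xaxis [-0.002 -0.001 -1.   ]
 shift [0.0176 0.0314 0.0122] turn [ 0.0007 -0.0005 -0.0024]
lid angle 0.19156644094083095 1955 residual 0.00531993795475418
tcp [ 0.5326 -0.0086  0.1675] F [-6.1   1.09 -0.82] open 0.014 t 15.75 q [ 0.36 -0.13 -0.22 -0.   -1.49 -0.25]
 now y deg -173.51 xaxis [-0.002 -0.001 -1.   ]
 shift [0.0176 0.0314 0.0122] turn [ 0.0007 -0.0006 -0.0025]
lid angle 0.19163614323301492 1950 residual 0.005416354863204526
```

```bash
python3 -c "
from plant import manip
print(manip.sign_off())"
```

```text
the job is handed in; nothing more can be done
None
```

I did the whole job in order and handed it in at about 15.8 s. No verdict was reported.

- **Pin:** I drove it onto its stop with the mallet's head. The push rose to about 22 N, and the cap measured about 16 mm lower.
- **Mallet:** It was put back in its original spot and let go. The wrist camera put its head top level to about 0.004 rad, at z = 0.065.
- **Lid:** It is held by its bar in the fingers, with the gripper stopped on the bar at a 14 mm opening. Two last camera fits gave 0.192 rad, so the front edge is about 3.4 cm up, and the reading was steady. The fit is rough, with about 5 mm scatter, but the tool's own rise along the arc agrees (about 0.2 rad).
- **Bystanders:** The bottle, rack and jar looked untouched in the last picture I viewed, taken once the lid was ajar. I did not measure their positions again.

The only refused command was the first move, which lacked some row keys; nothing moved and I resent it. None of the other checks failed.

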